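Unlatch the narrow store cupboard

TASK

Of the two small grey cupboards on the bench, open the narrower one: press down the sprung white hook in the gap at the top of its ajar door to free it, then swing that door wide open, about square to the cupboard, and let go. Leave the wider cupboard's door on its latch.

Things in the scene. Friction and masses are not known exactly. Their poses are not given: they have to be found in the camera images.
- narrow_cupboard: The cupboard to open: grey steel, fixed, 220 mm wide (y), 200 deep (x), 200 high; the other is alike but 300 mm wide; either may stand left or right. Origin: centre of its underside; x from front to back, y to its left, z up. Walls and top end at the front plane, x = -100 mm; door hinge line at x = -100, y = +110 mm. A tape roll 25 mm high lies on the rear half of its top.
- narrow_door (a joint): Door angle, rad: 0 shut, grows as the free (-y) edge swings outwards to the front, stop 1.9. Held ajar by the hook at about 0.27: a wedge gap, open from above, about 50 mm wide at the hook. Once freed a weak spring moves it within 1 s to about 0.64, where friction stops it; then 4 to 8 N on its inner face 110 mm from the hinge swings it on. Stays where left.
- narrow_door_back (a point): Point at the top edge of the door's inner face, 110 mm from the hinge line and 192 mm above the bench; moves with the door; x points from the door towards the inside, y along the door to the hinge. The door is a plain panel 220 mm wide, 15 mm thick (outwards from this face), from 8 to 192 mm above the bench. A small knob on its front sticks out 31 mm.
- narrow_hook (a joint): Angle of the hook, rad: 0 = up (sprung, its rest), grows as it is pressed down, stop 0.6. Its barb clears the lip under the cupboard's top edge above about 0.13 rad (some 4 mm down at the arm's middle); the middle pressed 10 mm down gives about 0.35 rad and takes about 6 N.
- narrow_pad (a point): Where to press: middle of the upper face of the hook's flat, slippery white arm (30 mm wide), 32 mm below the cupboard's top, 29 mm from the door's inner face, 190 mm from the hinge line. The arm runs square from the door across the gap, in under the top; it pivots at the door. Its barb may rest against a finger left down in the gap; the door swings on when that is lifted.
- wide_door (a joint): Angle of the wider cupboard's door, rad: the same kind of door, held by its own hook at about 0.19. It must stay latched.

How it is judged:
On the way:
1. the narrow cupboard's hook is pressed down clear of its lip while its door is still ajar (value of joint narrow_hook above 0.13 rad and value of joint narrow_door below 0.5 rad).
At the end, for the whole second after the job is handed in: The narrow cupboard's door stands open by more than 1.1 rad (63 degrees) and still, its hook has sprung back up (below 0.08 rad), and the wide cupboard's door is still latched (below 0.3 rad) (value of joint narrow_door above 1.1 rad and velocity of joint narrow_door between -0.1 and 0.1 rad/s and value of joint narrow_hook below 0.08 rad and value of joint wide_door below 0.3 rad); the robot touches nothing.
It fails at once if the wider cupboard's door comes off its latch (value of joint wide_door above 0.35 rad).
It also fails if it takes over 43 s, if anything falls off the work surface, if the arm or the gripper's body presses on something with over 40 N, if the wrist force passes 120 N, or if a joint passes its speed limit or range.

ROBOT

A 7-joint arm with a two-finger parallel gripper is mounted at the origin on the work surface. World frame = base frame: x ahead of the robot, y to its left, z up, the work surface at z = 0. Lengths are in m, angles in rad, forces in N, time in s.
With the tool pointing down it reaches from about 0.4 to 0.85 m from the base axis. Payload 4.5 kg.
Tool frame: the origin (TCP) lies on the centre line of the jaws, within the pads' length; the fingertips stand 14 mm ahead of it and the grasp point (between the pads) lies 5 mm behind it (nose_length is the distance from the TCP to the fingertips, in m); x points along the fingers, y is the direction in which the jaws open and shut, and the axes are right-handed (so a half turn about x gives the same grasp; the last joint's range is limited). The gripper opens to 88 mm and grips with 3 to 60 N. Pads are 18 mm wide; open, the fingers measure 123 mm over their backs; the gripper's body (75 mm by 187 mm) begins 45 mm behind the grasp point.
Start: joints at [1.304, 0.689, -0.195, 1.565, 0.157, 0.902, -0.215], TCP at [0.185, -0.597, 0.253] pointing down, gripper open.
Joint ranges: [-3.01, 3.01], [-0.46, 2.08], [-1.47, 1.51], [0.13, 2.56], [-1, 4.14], [0.04, 2.09], [-2.66, 2.66]. Speed limits (rad/s): [2.57, 2.57, 3.14, 3.14, 3.14, 3.14, 3.14].

INTERFACE

Orientations are given as a unit quaternion [x, y, z, w].
In Python, from plant import get_state, snapshot, camera_params, finish_job, boxes_of, silhouettes, spot_point, nose_length gives the robot as it stands.
- The arm moves only by the tool apply_moves, never from a script. Its arguments are lists of equal length, an entry for each row: "delta_pos": the shift along the tool's x, y, z in cm, a list of three; "yaw": the turn about the tool's x in rad; "gripper": the opening in per cent of the stroke, from 0 (shut) to 100 (fully open). A call has 1 to 10 rows; each row is the pose to reach, as a shift and turn from the pose measured when the call began, along the tool's axes at that moment; what a row does not reach only later rows make up. A row lasts 1/12 s, in which the tool goes at most 41.7 mm and 7.16 degrees, less where a joint would pass 70% of its speed; a pose out of reach is approached as far as the arm can. A call with a gripper value outside its range is refused whole. The fingers move at their own pace and stop on an object; "force" is the grip in N (left out, the last holds). Time passes only in rows, so rows that repeat a pose let the fingers close. It gives the time, the measured TCP pose, the force and the opening at its end, in the units of the state.
- get_state(): the state, without advancing time (a new reading comes with each control period).
- snapshot(name): name is "scene" or "side" or "wrist"; returns the picture (480x640x3 uint8, red, green, blue); there is no depth.
- camera_params(name): a dict with "fovy" (degrees; the focal length in pixels is half the picture's height over the tangent of half this angle, whatever the lens; pixels are square), "cx", "cy" (the principal point, pixels), "position" and "orientation" of the camera in the world. Camera axes: x right, y down, z forward; pixel columns grow to the right and rows downward; lengths in m; the calibration is good to about 2 mm. A picture is of the moment at which its call begins: read the wrist's pose just before it. camera_params takes no time and is no camera call; for the wrist camera it gives the pose at the moment of the call.
- finish_job(): hands the job in, once; it reports no verdict.
Trained networks look in the newest picture that a camera, given by its name, has taken for a name from the list of things; names that differ only in an ending like _2 or _b are one class to them, and where a whole thing is asked for, a point or a joint stands for the part that bears it (a point fixed in the world has none). Each returns a list of dicts, best first, with "score" (0 to 1); they miss things now and then, are a little off and sometimes report something else, mostly with a low value. They report only what shows in the picture. A call takes as long as a camera call.
- boxes_of(thing, camera): "bbox" ([left, top, width, height] in pixels, round what is visible of it).
- silhouettes(thing, camera): "mask" (480x640 bool, what is visible of it) and "bbox" ([left, top, width, height] in pixels, round what is visible of it).
- spot_point(thing, camera): "pixel" ([column, row] in pixels: a listed point, or the origin of a listed thing).
The state is a dict: "clock": time; "q": joint angles; "qd": joint speeds; "joint_torque": joint torques, N m; "tool_pos": TCP position; "eef_rot": TCP orientation; "contact_force": force on the tool from outside, world axes, zero at the start; "moment": the same for the moment, N m; "opening": opening from 0.0 (shut) to 1.0 (fully open).
Only numpy, scipy, OpenCV 4.12 (cv2) and the standard library are available. Lean on these libraries where they do the work, as an engineer would, in place of code of your own. Each camera call takes 0.05 s, during which the arm holds its last target.

## Working session

There is one attempt and no reset: what is moved stays moved. The work goes in short steps, Python scripts to look and compute and a tool call to move; the robot and the scene stay as the last step left them, time stands still between calls to the robot, and variables do not carry over. Pictures are saved under pics/ and viewed, and the job is handed in when it is done.

Besides the shell and the picture viewer there is one more tool, called after ">>>" by a JSON object that holds its "api" and its "payload", one argument or row to a line. apply_moves: Moves the arm, as the interface text tells. Its arguments: {"type":"object","properties":{"delta_pos":{"type":"array"},"yaw":{"type":"array"},"gripper":{"type":"array"},"force":{"type":"number"}},"required":["delta_pos","yaw","gripper"]}

```bash
ls; mkdir -p pics
python3 - <<'E'
from plant import *
import cv2
s=get_state(); print({k:(v if not hasattr(v,'round') else v) for k,v in s.items()}); print(nose_length)
for n in ["scene","side","wrist"]:
    im=snapshot(n); cv2.imwrite(f"pics/{n}0.png",im[:,:,::-1]); print(n,camera_params(n))
    for t in ["narrow_pad","narrow_door_back","narrow_cupboard"]:
        print(t,[(r['score'],r['pixel']) for r in spot_point(t,n)])
print(get_state()['clock'])
E
```

```text
pics
{'clock': 0.0, 'q': array([ 1.30379414,  0.68995122, -0.194552  ,  1.56635165,  0.15729281,
        0.90251118, -0.215122  ]), 'qd': array([-1.94006146e-03, -3.88122413e-04, -7.13896642e-04,  1.48068867e-04,
       -6.37452585e-04, -5.87469027e-05, -1.69106876e-04]), 'joint_torque': array([ 1.42167801e-04, -5.27565086e+01, -1.26663510e+00, -1.53430867e+01,
       -5.25820325e-02,  6.41563922e-03,  1.41136693e-04]), 'tool_pos': array([ 0.18497124, -0.59635804,  0.2519294 ]), 'eef_rot': array([-0.69898458, -0.10661203,  0.69925408, -0.10534784]), 'contact_force': array([-0.53953927, -0.32335719, -0.03199085]), 'moment': array([ 0.01588612, -0.00064168, -0.00895994]), 'opening': 1.0027031010830325}
0.014
scene {'fovy': 42.25323147674046, 'cx': 328.844335625284, 'cy': 232.61771953129278, 'position': array([0.78409108, 1.04068905, 1.15010997]), 'orientation': array([ 0.05654468,  0.92383188, -0.37730811, -0.03124012])}
narrow_pad [(0.46, [345.5, 122.5])]
narrow_door_back []
narrow_cupboard []
side {'fovy': 48.03136836217398, 'cx': 324.9102636397682, 'cy': 243.014683576953, 'position': array([ 1.00277006, -0.05053197,  1.27974095]), 'orientation': array([ 0.75857263,  0.63126475, -0.10686452, -0.12104691])}
narrow_pad [(0.57, [169.0, 234.4])]
narrow_door_back [(0.74, [200.9, 213.7])]
narrow_cupboard []
wrist {'fovy': 64.51849445195376, 'cx': 322.7621394169531, 'cy': 238.1570793436071, 'position': array([ 0.2514386 , -0.57688036,  0.38625363]), 'orientation': array([ 0.79771923, -0.58745491, -0.08054263,  0.10978908])}
narrow_pad []
narrow_door_back []
narrow_cupboard []
0.6
```

View pics/scene0.png

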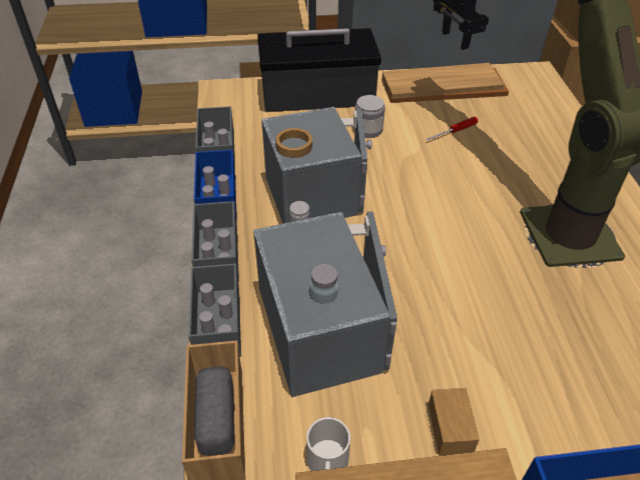

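View pics/side0.png

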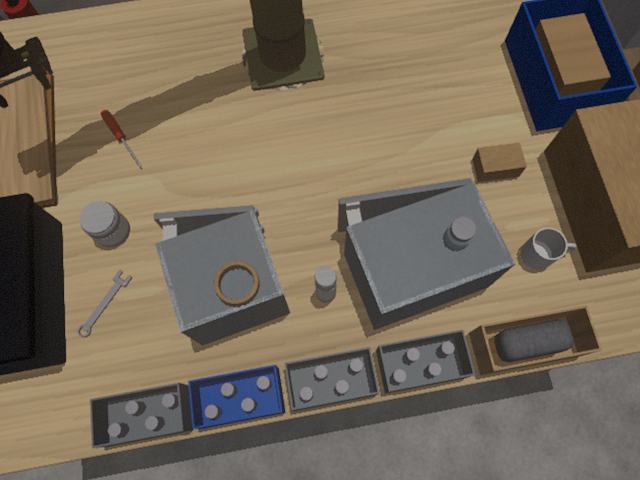

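View pics/wrist0.png

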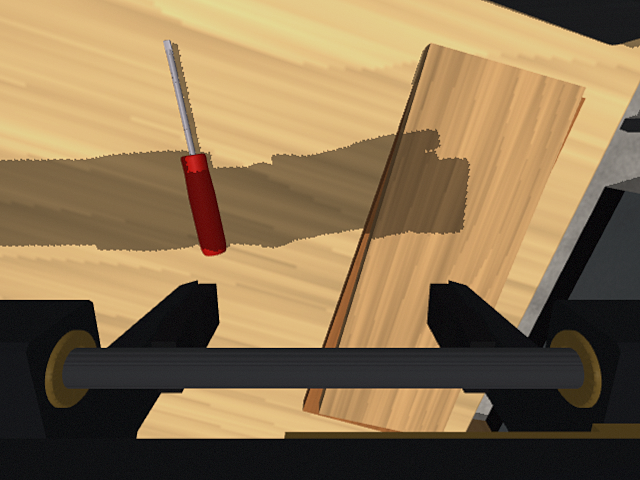

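The side view shows the narrow cupboard with the tape roll at about (220,270) and its white hook at about (168,228). The wide cupboard stands to the right with its hook at about (353,212). I'll zoom in to get the corners.

Run:
```python
import cv2
im=cv2.imread("pics/side0.png")[190:350,140:300]
cv2.imwrite("pics/side0z.png",cv2.resize(im,(800,800),interpolation=cv2.INTER_CUBIC)[:600])
im=cv2.imread("pics/scene0.png")[90:230,250:400]
cv2.imwrite("pics/scene0z.png",cv2.resize(im,None,fx=4,fy=4,interpolation=cv2.INTER_CUBIC))
```

```text
(no output)
```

View pics/side0z.png

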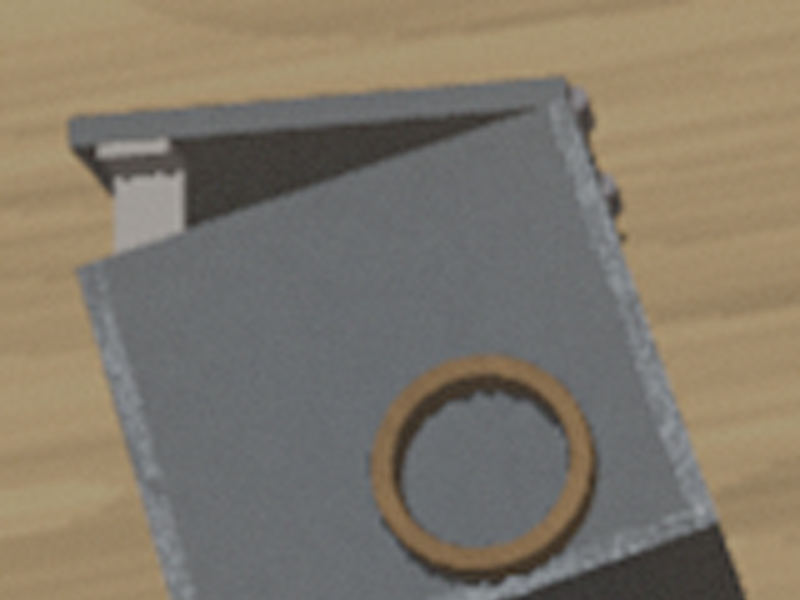

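View pics/scene0z.png

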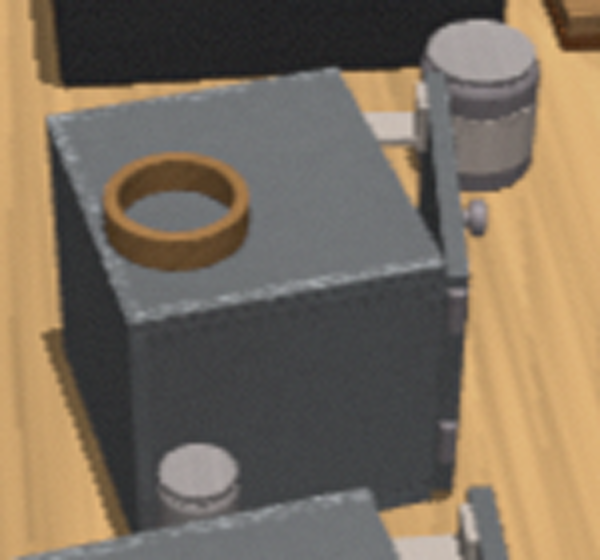

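```bash
cat > h.py <<'E'
import numpy as np
from plant import *
from scipy.spatial.transform import Rotation as R
from scipy.optimize import least_squares
def proj(P,c):
    f=240/np.tan(np.radians(c['fovy']/2)); p=(np.atleast_2d(P)-c['position'])@R.from_quat(c['orientation']).as_matrix()
    return p[:,:2]/p[:,2:]*f+[c['cx'],c['cy']]
def ray(px,c,z):
    f=240/np.tan(np.radians(c['fovy']/2))
    d=R.from_quat(c['orientation']).as_matrix()@np.array([(px[0]-c['cx'])/f,(px[1]-c['cy'])/f,1])
    return c['position']+d*(z-c['position'][2])/d[2]
def tow(p,L):
    L=np.atleast_2d(L); c,s=np.cos(p[2]),np.sin(p[2])
    return np.c_[p[0]+c*L[:,0]-s*L[:,1],p[1]+s*L[:,0]+c*L[:,1],L[:,2]]
FF,FH,BH,BF=[-.1,-.11,.2],[-.1,.11,.2],[.1,.11,.2],[.1,-.11,.2]
def door(a,r,n,z): # r from hinge, n inward from inner face
    return [-.1-r*np.sin(a)+n*np.cos(a), .11-r*np.cos(a)-n*np.sin(a), z]
E
python3 - <<'E'
from h import *
cs,cc=camera_params('side'),camera_params('scene')
S=np.array([[155.6,244],[249.6,210],[283.6,293.6]]);C=np.array([[334.5,107.5],[360,154.5],[283,170.5],[262,119.5]])
def r(p): return np.r_[(proj(tow(p,[FF,FH,BH]),cs)-S).ravel(),(proj(tow(p,[FF,FH,BH,BF]),cc)-C).ravel()]
o=least_squares(r,[.6,-.3,0]);print(o.x,o.fun.round(1))
for px,c in list(zip(S,[cs]*3))+list(zip(C,[cc]*4)): print(ray(px,c,.2).round(4))
p=o.x
pad=tow(p,door(.27,.19,.029,.168));print('pad',pad,proj(pad,cs),proj(pad,cc))
print('doorback',proj(tow(p,door(.27,.11,0,.192)),cs))
# door free edge top inner/outer
print(proj(tow(p,[door(.27,.22,-.015,.192),door(.27,.22,0,.192)]),cs), R.from_quat(get_state()['eef_rot']).as_matrix().round(3))
E
```

```text
[ 0.65637748 -0.22581829  0.18368811] [-1.9 -0.7  2.4 -1.3 -0.8 -0.6 -1.3 -1.1  1.2  1.1 -1.   0.4 -1.7 -0.6]
[ 0.5804 -0.3483  0.2   ]
[ 0.5401 -0.1416  0.2   ]
[ 0.7362 -0.0981  0.2   ]
[ 0.5753 -0.3466  0.2   ]
[ 0.5402 -0.1405  0.2   ]
[ 0.7321 -0.1005  0.2   ]
[ 0.7705 -0.3125  0.2   ]
pad [[ 0.5504807  -0.32772718  0.168     ]] [[168.3343518  234.29163943]] [[344.30677255 120.95021542]]
doorback [[202.02375799 214.68848725]]
[[151.35438935 212.93334924]
 [151.30082633 219.33329015]] [[ 0.     0.296 -0.955]
 [-0.    -0.955 -0.296]
 [-1.     0.     0.   ]]
```

>>> {"api": "apply_moves", "payload": {
  "delta_pos": [
    [-1,-1,-3.5],
    [-2,-2.5,-7],
    [-2,-4,-11],
    [-2,-5,-15],
    [-2,-6.5,-19],
    [-2,-8,-23],
    [-2,-9.3,-27],
    [-2,-10.7,-31],
    [-2,-12,-35],
    [-2,-12,-35]
  ],
  "yaw": [0,0.1,0.2,0.3,0.387,0.387,0.387,0.387,0.387,0.387],
  "gripper": [0,0,0,0,0,0,0,0,0,0]
}}

```text
clock: 1.43
tool_pos: [0.4927, -0.3702, 0.2728]
eef_rot: [0.709, -0.024, -0.704, -0.028]
contact_force: [2.0, 0.9, 0.6]
opening: 0.268
```

```bash
cat >> h.py <<'E'
PC=[.6564,-.2258,.1837]
def rel(target):
    s=get_state(); M=R.from_quat(s['eef_rot']).as_matrix()
    return ((np.array(target)-s['tool_pos'])@M*100).round(2)
E
python3 - <<'E'
from h import *
import cv2
s=get_state();print(s['tool_pos'],R.from_quat(s['eef_rot']).as_matrix().round(3),s['opening'],s['contact_force'])
pad=tow(PC,door(.27,.19,.029,.168))[0];print(rel(pad))
for n in ['wrist','side']:
    im=snapshot(n).copy();print([(r['score'],r['pixel']) for r in spot_point('narrow_pad',n)],proj(pad,camera_params(n)))
    cv2.imwrite(f'pics/{n}1.png',im[:,:,::-1])
E
```

```text
[ 0.49265891 -0.3701902   0.27283939] [[ 0.007 -0.073 -0.997]
 [ 0.005 -0.997  0.073]
 [-1.    -0.006 -0.006]] 0.26756950965139015 [1.98200388 0.92007964 0.60417343]
[10.55 -4.6  -5.39]
[(0.77, [242.4, 158.5])] [[234.59462129 147.83421547]]
[(0.75, [167.2, 234.7])] [[168.34304616 234.30031352]]
```

View pics/wrist1.png

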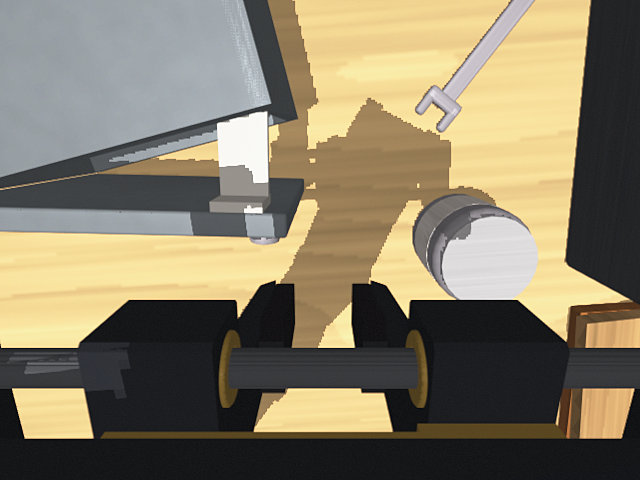

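Run:
```python
from h import *
c=camera_params('wrist');print(get_state()['tool_pos'],c['position'],get_state()['opening']);print(ray([242.4,158.5],c,.168),ray([167.2,234.7],camera_params('side'),.168))
pad=tow(PC,door(.27,.19,.029,.168));print(pad,proj(pad,c))
print(proj(tow(PC,[FF,FH]),c))
```

```text
[ 0.48266703 -0.3797479   0.27265922] [ 0.5519276  -0.3862047   0.40614888] 0.08471608422965202
[ 0.54008858 -0.33600876  0.168     ] [ 0.55097414 -0.33026671  0.168     ]
[[ 0.55050442 -0.32771016  0.168     ]] [[226.38088073 142.29554945]]
[[ 250.569753     83.47970522]
 [-132.06628767  198.95621027]]
```

The wrist view shows the hook at about (243,160), the door's free end at about (300,180) and the cupboard corner at about (270,104). The arm was still settling, so I'll let it come to rest and measure again.

>>> {"api": "apply_moves", "payload": {
  "delta_pos": [
    [0,0,0],
    [0,0,0],
    [0,0,0]
  ],
  "yaw": [0,0,0],
  "gripper": [0,0,0]
}}

```text
clock: 1.88
tool_pos: [0.4812, -0.3812, 0.2727]
eef_rot: [-0.706, 0.033, 0.707, 0.031]
contact_force: [-0.7, 0.4, 0.5]
opening: 0.003
```

Run:
```python
from h import *
import cv2
s=get_state();c=camera_params('wrist');im=snapshot('wrist').copy();print(s['tool_pos'],s['opening'],s['contact_force'],get_state()['tool_pos'])
r=spot_point('narrow_pad','wrist');print([(x['score'],x['pixel']) for x in r])
pad=tow(PC,door(.27,.19,.029,.168));print(pad,proj(pad,c),ray(r[0]['pixel'],c,.168))
print(rel(pad[0]))
P=np.vstack([tow(PC,[FF,door(.27,.22,0,.192),door(.27,.22,-.015,.192)]),pad])
for p in proj(P,c): cv2.circle(im,tuple(int(v) for v in p.round()),3,(255,0,0),-1)
cv2.imwrite(f'pics/wrist2.png',im[:,:,::-1])
```

```text
[ 0.4811882  -0.38122394  0.27274856] 0.0032976737029502463 [-0.69454465  0.43521858  0.4695031 ] [ 0.48156672 -0.38086209  0.2727461 ]
[(0.79, [218.7, 140.6])]
[[ 0.55050442 -0.32771016  0.168     ]] [[223.19774023 140.25717556]] [ 0.55055037 -0.32496202  0.168     ]
[10.46 -5.89 -6.38]
```

View pics/wrist2.png

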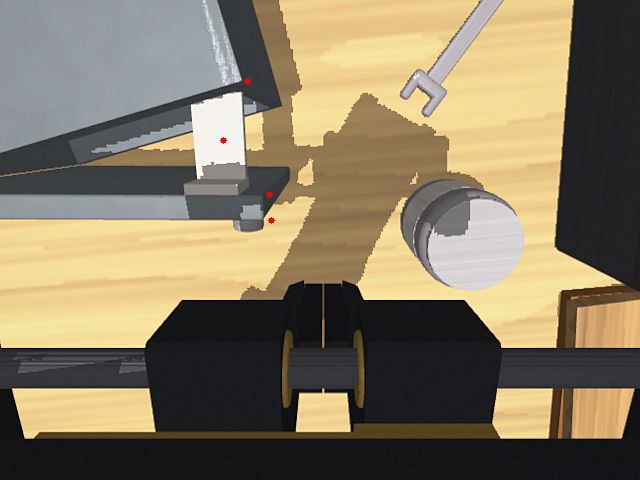

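>>> {"api": "apply_moves", "payload": {
  "delta_pos": [
    [0,-3,-3.2],
    [0,-6,-6.3],
    [0,-6.05,-6.4],
    [2,-6.05,-6.4],
    [4,-6.05,-6.4],
    [5,-6.05,-6.4],
    [5,-6.05,-6.4],
    [5,-6.05,-6.4],
    [5,-6.05,-6.4],
    [5,-6.05,-6.4]
  ],
  "yaw": [0,0,0,0,0,0,0,0,0,0],
  "gripper": [0,0,0,0,0,0,0,0,0,0]
}}

```text
clock: 2.82
tool_pos: [0.5515, -0.3267, 0.2238]
eef_rot: [0.707, -0.033, -0.706, -0.031]
contact_force: [0.3, -1.0, -0.4]
opening: 0.001
```

Run:
```python
from h import *
import cv2
s=get_state();print(s['tool_pos'],s['contact_force'],R.from_quat(s['eef_rot']).as_matrix().round(3))
print(rel([.5505,-.3262,.168]))
for n,(a,b,w,h) in {'side':(130,170,160,120),'scene':(250,70,160,120)}.items():
    im=snapshot(n)[b:b+h,a:a+w]
    cv2.imwrite(f'pics/{n}3.png',cv2.resize(im,None,fx=5,fy=5,interpolation=cv2.INTER_CUBIC)[:,:,::-1])
```

```text
[ 0.55150644 -0.32666126  0.22383394] [ 0.27626941 -1.03359541 -0.4401573 ] [[ 0.001 -0.09  -0.996]
 [-0.002 -0.996  0.09 ]
 [-1.     0.002 -0.001]]
[ 5.58 -0.05  0.11]
```

View pics/side3.png

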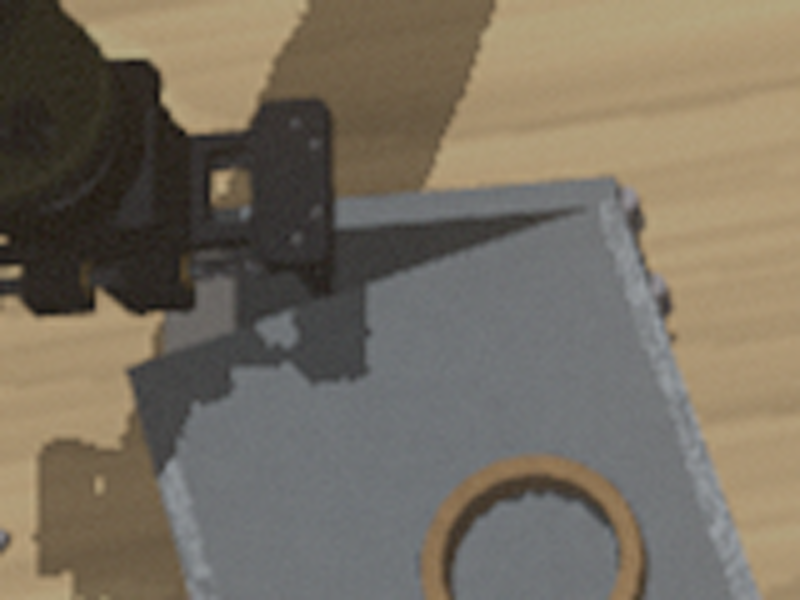

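View pics/scene3.png

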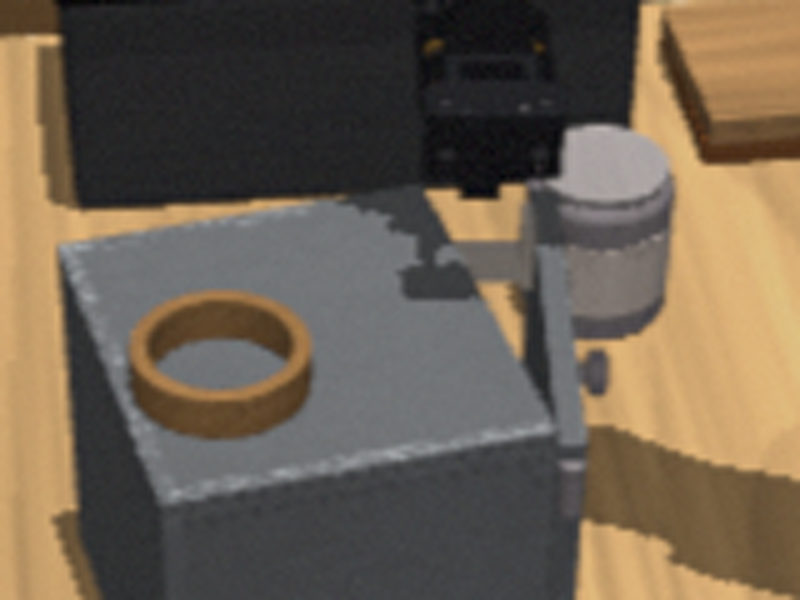

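In the scene view the fingertip, at about (480,190) in the crop, hangs over the arm between door and cupboard. I'll descend from here.

>>> {"api": "apply_moves", "payload": {
  "delta_pos": [
    [1.5,0,0.1],
    [3,0,0.1],
    [4,0,0.1],
    [4.4,0,0.1],
    [4.8,0,0.1],
    [5.1,0,0.1],
    [5.1,0,0.1],
    [5.1,0,0.1]
  ],
  "yaw": [0,0,0,0,0,0,0,0],
  "gripper": [0,0,0,0,0,0,0,0]
}}

```text
clock: 3.58
tool_pos: [0.5504, -0.3268, 0.173]
eef_rot: [0.707, -0.033, -0.706, -0.031]
contact_force: [-1.1, -0.6, 2.1]
opening: 0.006
```

Run:
```python
from h import *
import cv2
s=get_state();print(s['tool_pos'],s['contact_force'])
for n,(a,b,w,h) in {'side':(130,170,160,120),'scene':(250,70,160,120)}.items():
    im=snapshot(n)[b:b+h,a:a+w]
    cv2.imwrite(f'pics/{n}4.png',cv2.resize(im,None,fx=5,fy=5,interpolation=cv2.INTER_CUBIC)[:,:,::-1])
```

```text
[ 0.5503618  -0.32684298  0.17304338] [-1.0843681  -0.63575157  2.08342636]
```

View pics/scene4.png

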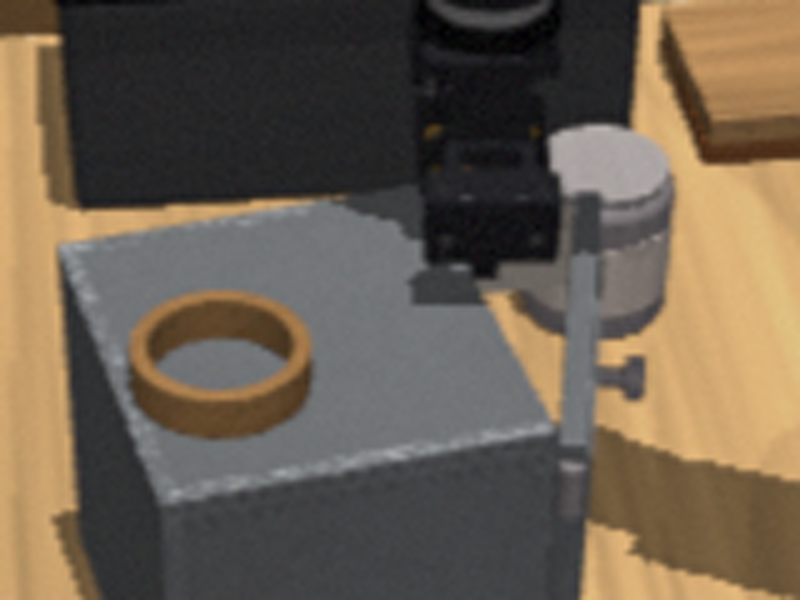

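View pics/side4.png

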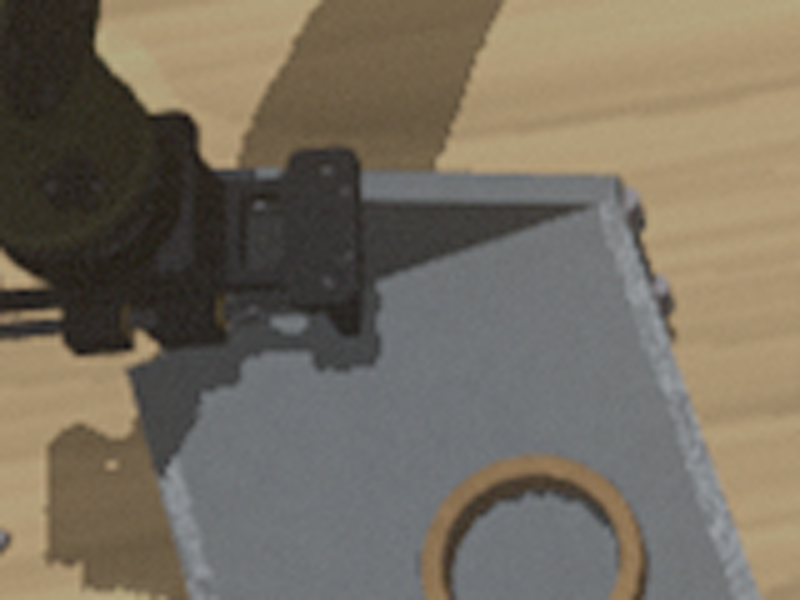

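The door has swung out a little and the barb now rests against the finger, so the hook is free. I'll lift.

>>> {"api": "apply_moves", "payload": {
  "delta_pos": [
    [-2,0,0],
    [-5,0,0],
    [-8,0,0],
    [-8,0,0],
    [-8,0,0],
    [-8,0,0],
    [-8,0,0],
    [-8,0,0],
    [-8,0,0],
    [-8,0,0]
  ],
  "yaw": [0,0,0,0,0,0,0,0,0,0],
  "gripper": [0,0,0,0,0,0,0,0,0,0]
}}

```text
clock: 4.52
tool_pos: [0.5501, -0.3264, 0.2522]
eef_rot: [-0.706, 0.032, 0.707, 0.031]
contact_force: [-0.7, -0.2, -0.8]
opening: 0.009
```

>>> {"api": "apply_moves", "payload": {
  "delta_pos": [
    [0,0,0],
    [0,0,0],
    [0,0,0],
    [0,0,0]
  ],
  "yaw": [0,0,0,0],
  "gripper": [0,0,0,0]
}}

```text
clock: 4.85
tool_pos: [0.5501, -0.3264, 0.2522]
eef_rot: [-0.706, 0.032, 0.707, 0.031]
contact_force: [-0.1, 0.3, -0.8]
opening: 0.004
```

Run:
```python
from h import *
import cv2
s=get_state();print(s['tool_pos'],s['contact_force'])
for n,(a,b,w,h) in {'side':(130,170,160,120),'scene':(250,70,160,120)}.items():
    im=snapshot(n)[b:b+h,a:a+w]
    print([(r['score'],r['pixel']) for r in spot_point('narrow_door_back',n)])
    cv2.imwrite(f'pics/{n}5.png',cv2.resize(im,None,fx=5,fy=5,interpolation=cv2.INTER_CUBIC)[:,:,::-1])
```

```text
[ 0.55005252 -0.32643392  0.25223298] [-0.09326185  0.2863584  -0.80496969]
[(0.83, [203.8, 200.6])]
[(0.77, [373.5, 135.2])]
```

View pics/scene5.png

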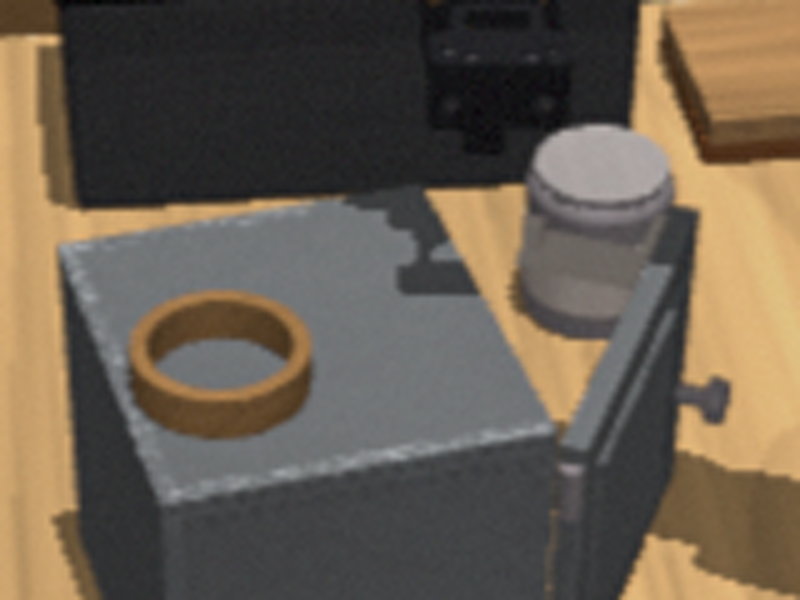

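View pics/side5.png

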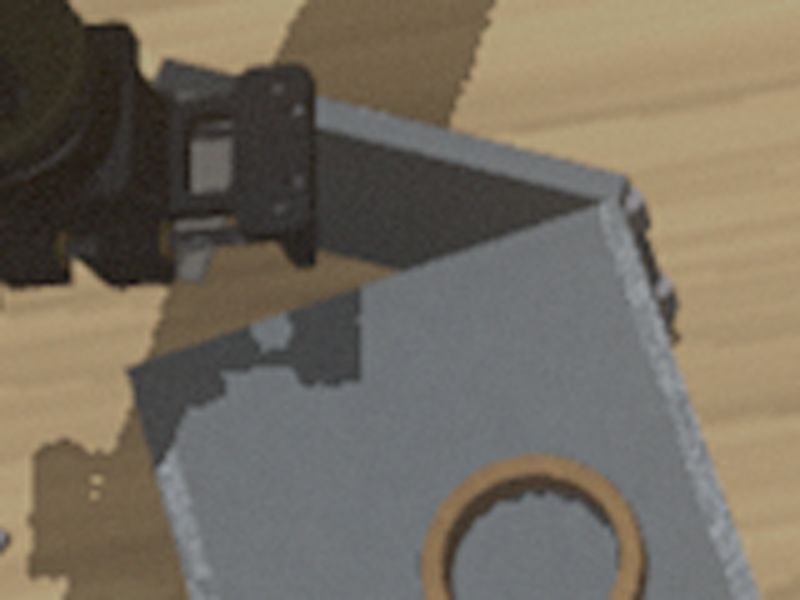

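The door now stands at about 0.64 rad and the hook is clear of the cupboard. Next I'll plan the push.

Run:
```python
from h import *
cs=camera_params('side');cc=camera_params('scene')
H=tow(PC,FH)[0]
for px,c in (([203.8,200.6],cs),([373.5,135.2],cc)):
    w=ray(px,c,.192); d=w-H; print(w, 'angle',np.arctan2(-d[0],-d[1])+PC[2],np.hypot(*d[:2]))
w=[ray([104,222],cs,.1),ray([98,213],cs,.12)];print('jar',w,[np.hypot(*(x-H)[:2]) for x in w])
print('H',H)
z=.165
print('enter',rel(tow(PC,door(.64,.115,.035,.26))[0]))
M=R.from_quat(get_state()['eef_rot']).as_matrix()
st=tow(PC,door(.64,.115,.035,z))[0];print('st',st)
for k,a in enumerate(np.linspace(.64,1.5,10)):
    w=tow(PC,door(a,.115,.02,z))[0]; print(round(a,2),w.round(3),((w-st)@M*100).round(2))
```

```text
[ 0.49611538 -0.23808356  0.192     ] angle 0.5726766049633762 0.11041409621824752
[ 0.49081865 -0.22478593  0.192     ] angle 0.6716748397195274 0.1006111913087701
jar [array([ 0.4643209, -0.4910737,  0.1      ]), array([ 0.4483391, -0.4962273,  0.12     ])] [np.float64(0.3627158777591612), np.float64(0.3712952249308041)]
H [ 0.537989   -0.13591766  0.2       ]
enter [-0.78 -6.87  3.77]
st [ 0.5187357  -0.25457393  0.165     ]
0.64 [ 0.505 -0.248  0.165] [-0.   -0.54  1.4 ]
0.74 [ 0.495 -0.244  0.165] [-0.   -0.8   2.48]
0.83 [ 0.485 -0.24   0.165] [-0.   -1.17  3.53]
0.93 [ 0.475 -0.234  0.165] [-0.   -1.64  4.55]
1.02 [ 0.466 -0.228  0.165] [-0.   -2.2   5.51]
1.12 [ 0.457 -0.22   0.165] [-0.   -2.86  6.41]
1.21 [ 0.45  -0.212  0.165] [-0.   -3.59  7.25]
1.31 [ 0.443 -0.204  0.165] [-0.01 -4.4   8.02]
1.4 [ 0.437 -0.194  0.165] [-0.01 -5.28  8.7 ]
1.5 [ 0.432 -0.184  0.165] [-0.01 -6.23  9.3 ]
```

>>> {"api": "apply_moves", "payload": {
  "delta_pos": [
    [0,-3.4,1.9],
    [0,-6.8,3.7],
    [0,-6.9,3.8],
    [2,-6.9,3.8],
    [4,-6.9,3.8],
    [6,-6.9,3.8],
    [8,-6.9,3.8],
    [8.7,-6.9,3.8],
    [8.7,-6.9,3.8],
    [8.7,-6.9,3.8]
  ],
  "yaw": [0,0,0,0,0,0,0,0,0,0],
  "gripper": [0,0,0,0,0,0,0,0,0,0]
}}

```text
clock: 5.88
tool_pos: [0.5187, -0.2546, 0.1656]
eef_rot: [-0.706, 0.032, 0.706, 0.031]
contact_force: [0.1, 0.1, 0.6]
opening: 0.004
```

Run:
```python
from h import *
s=get_state();print(s['tool_pos'],s['contact_force'])
for a in np.arange(.64,1.56,.1):
    print(round(a,2),rel(tow(PC,door(a,.115,.02,.165))[0]))
```

```text
[ 0.51868024 -0.25462405  0.16555096] [0.10599664 0.11369239 0.61039378]
0.64 [ 0.05 -0.54  1.4 ]
0.74 [ 0.05 -0.83  2.53]
0.84 [ 0.05 -1.22  3.63]
0.94 [ 0.05 -1.72  4.68]
1.04 [ 0.05 -2.33  5.68]
1.14 [ 0.05 -3.03  6.61]
1.24 [ 0.05 -3.82  7.47]
1.34 [ 0.05 -4.69  8.24]
1.44 [ 0.04 -5.63  8.93]
1.54 [ 0.04 -6.64  9.51]
```

>>> {"api": "apply_moves", "payload": {
  "delta_pos": [
    [0,-0.3,0.7],
    [0,-0.5,1.4],
    [0,-0.7,2.0],
    [0,-0.8,2.5],
    [0,-1.0,3.1],
    [0,-1.2,3.6],
    [0,-1.5,4.2],
    [0,-1.7,4.7],
    [0,-2.0,5.2],
    [0,-2.3,5.7]
  ],
  "yaw": [0,0,0,0,0,0,0,0,0,0],
  "gripper": [0,0,0,0,0,0,0,0,0,0]
}}

```text
clock: 6.72
tool_pos: [0.4644, -0.2267, 0.1657]
eef_rot: [0.707, -0.033, -0.706, -0.031]
contact_force: [4.8, -0.4, 0.5]
opening: 0.006
```

Run:
```python
from h import *
s=get_state();print(s['tool_pos'],s['contact_force'])
for a in np.arange(1.04,1.66,.1):
    print(round(a,2),rel(tow(PC,door(a,.115,.02,.165))[0]))
```

```text
[ 0.4643911  -0.22666265  0.1657091 ] [ 4.81783519 -0.44297189  0.54989301]
1.04 [ 0.07 -0.03  0.02]
1.14 [ 0.07 -0.73  0.95]
1.24 [ 0.06 -1.52  1.81]
1.34 [ 0.06 -2.39  2.59]
1.44 [ 0.06 -3.34  3.27]
1.54 [ 0.05 -4.34  3.86]
1.64 [ 0.05 -5.41  4.34]
```

>>> {"api": "apply_moves", "payload": {
  "delta_pos": [
    [0,-0.4,0.5],
    [0,-0.7,0.9],
    [0,-1.1,1.4],
    [0,-1.5,1.8],
    [0,-2.0,2.2],
    [0,-2.4,2.6],
    [0,-2.9,2.9],
    [0,-3.3,3.3],
    [0,-3.8,3.6],
    [0,-4.3,3.9]
  ],
  "yaw": [0,0,0,0,0,0,0,0,0,0],
  "gripper": [0,0,0,0,0,0,0,0,0,0]
}}

```text
clock: 7.55
tool_pos: [0.4312, -0.1821, 0.1661]
eef_rot: [0.709, -0.034, -0.704, -0.03]
contact_force: [6.8, -4.8, 0.2]
opening: 0.006
```

Run:
```python
from h import *
import cv2
s=get_state();print(s['tool_pos'],s['contact_force'])
for n,(a,b,w,h) in {'side':(130,130,200,150),'scene':(250,70,200,150)}.items():
    im=snapshot(n)[b:b+h,a:a+w]
    cv2.imwrite(f'pics/{n}6.png',cv2.resize(im,None,fx=4,fy=4,interpolation=cv2.INTER_CUBIC)[:,:,::-1])
```

```text
[ 0.43124092 -0.18214281  0.16612152] [ 6.77537865 -4.83087637  0.15690515]
```

View pics/scene6.png

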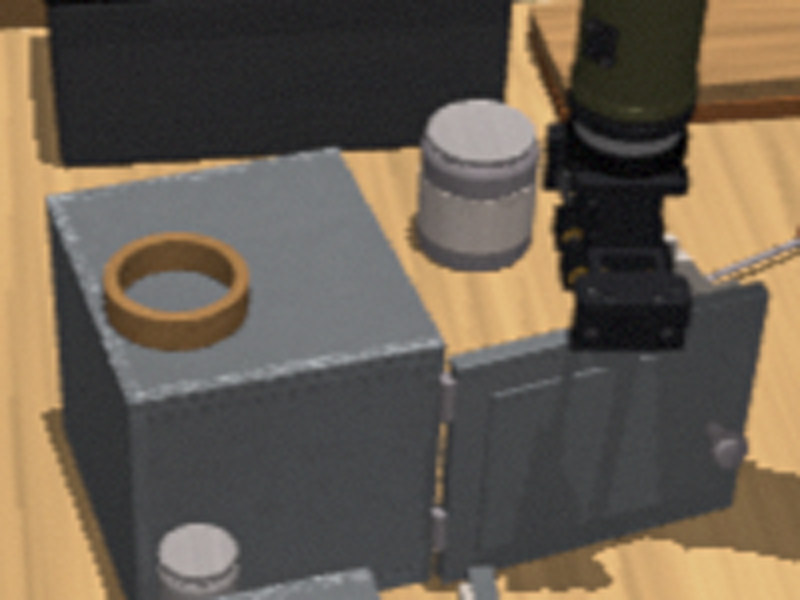

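View pics/side6.png

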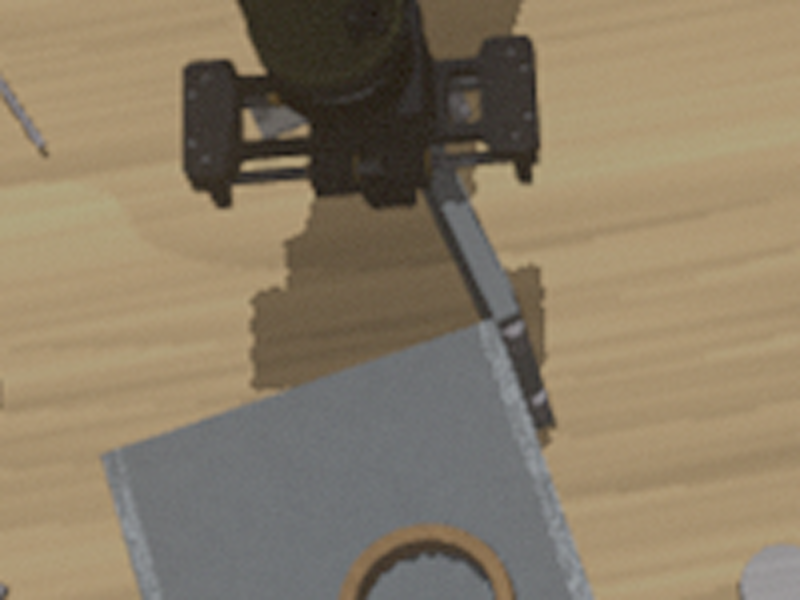

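The door stands about square to the cupboard. I'll back the finger off its face and lift.

>>> {"api": "apply_moves", "payload": {
  "delta_pos": [
    [0,0.8,0],
    [0,1.5,0],
    [-2,1.5,0],
    [-5,1.5,0],
    [-8,1.5,0],
    [-11,1.5,0],
    [-14,1.5,0],
    [-14,1.5,0],
    [-14,1.5,0],
    [-14,1.5,0]
  ],
  "yaw": [0,0,0,0,0,0,0,0,0,0],
  "gripper": [0,0,0,0,0,0,0,0,0,0]
}}

```text
clock: 8.48
tool_pos: [0.4263, -0.1955, 0.305]
eef_rot: [0.706, -0.034, -0.706, -0.031]
contact_force: [0.3, 0.5, -0.8]
opening: 0.003
```

>>> {"api": "apply_moves", "payload": {
  "delta_pos": [
    [0,4,0],
    [0,8,0],
    [0,12,0],
    [0,14,0],
    [0,14,0],
    [0,14,0],
    [0,14,0],
    [0,14,0]
  ],
  "yaw": [0,0,0,0,0,0,0,0],
  "gripper": [0,0,0,0,0,0,0,0]
}}

```text
clock: 9.15
tool_pos: [0.4135, -0.3329, 0.3046]
eef_rot: [-0.706, 0.032, 0.707, 0.031]
contact_force: [-0.5, 0.3, 0.5]
opening: 0.005
```

Run:
```python
from h import *
import cv2
s=get_state();print(s['tool_pos'],s['contact_force'],abs(s['qd']).max())
snapshot('side');
for n in ['side','scene']:
    im=snapshot(n);cv2.imwrite(f'pics/{n}7.png',im[:,:,::-1])
    r=spot_point('narrow_door_back',n)
    H=tow(PC,FH)[0]
    for x in r:
        d=ray(x['pixel'],camera_params(n),.192)-H;print(n,x['score'],np.arctan2(-d[0],-d[1])+PC[2],np.hypot(*d[:2]))
```

```text
[ 0.41353677 -0.33289616  0.30464092] [-0.50535878  0.34044319  0.52902375] 0.00888078995093786
side 0.91 1.5151340909954416 0.10833739617098194
scene 0.91 1.5026823342039737 0.10880724660521852
```

View pics/side7.png

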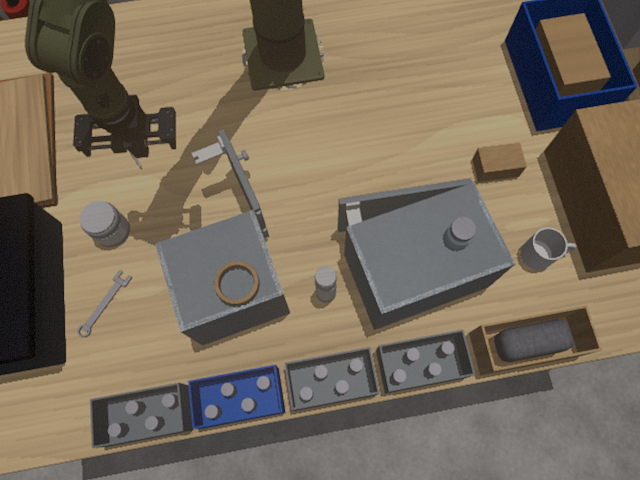

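View pics/scene7.png

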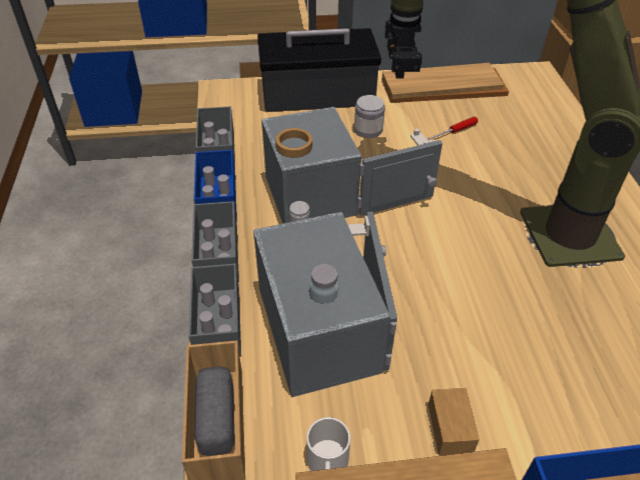

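The narrow door is open at about 1.51 rad, with its hook up at about (208,150) in the side view. The wide cupboard's door looks unchanged and the arm is clear, so I'm handing in.

```bash
python3 -c "
from plant import *
print(finish_job())"
```

```text
the job is handed in; nothing more can be done
None
```

The narrow cupboard's door is open at about 1.51 rad, roughly square to the cupboard, and the job is handed in.

- **What I did:** I pressed its hook down about 10 mm with the closed fingertips, and the door came free. I lifted the fingers and the door sprang to about 0.6 rad. I then pushed its inner face round with the closed fingers, backed off and lifted clear. This took about 9 s of the 43 s.
- **Last checks:** The side and scene cameras put the door at 1.52 and 1.50 rad. The hook is off the cupboard and looks sprung back up. The wide cupboard's door looks unchanged on its latch. The arm touches nothing, with contact force under 1 N.
- **Not measured directly:** I judged both hook angles, when pressed and at the end, and the wide door's state from the pictures and the door's movement. The pictures also showed that the door was still ajar when the hook came clear.
- **Disagreement:** The two cameras' readings of the door at the halfway stop differed (0.57 and 0.67 rad). Neither was far from the 0.64 expected, so I carried on.

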